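Square up a prism mould's drop side

TASK

Get the steel prism mould ready for casting: push its leaning drop side fully upright, then turn the brass turnbutton right down until it lies level across the outside of the drop side. Then take the steel square that stands beside the mould by its blade, stand it on the mould's floor inside, foot pointing away from the drop side, and slide it against the drop side without ramming it, until its foot lies flat on the floor and its back lies flush against the side. Finish holding it there, upright, keeping up a light but steady push against the side and the floor: do not let go, and leave the other things alone.

Things in the scene. Friction and masses are not known exactly. Their poses are not given: they have to be found in the camera images.
- mould: fixed steel mould for mortar prisms, partitions out: open box, cavity 160 (x) x 140 (y) x 40 mm deep, wall tops 56 mm above the worktop. Origin: middle of its underside; x points away from the robot, y left, z up (turned up to 0.35 rad). The right side (-y) is the drop side. End walls 16 mm thick at x = -96 to -80 and 80 to 96 mm, ending at y = -80; handles out to x = -117 and 117 mm
- mould_corner (a point): point on the floor of the mould's cavity (top of its 230 x 208 mm base plate, 16 mm above the worktop), halfway along the line where the inner face of the shut drop side meets it; axes as the mould's (y points into the cavity, away from the drop side). The cavity reaches from x = -80 to 80 and y = 0 to 140 mm from here
- drop_side (a joint): lean of the drop side, rad: 0 = upright and shut (stop), grows as its top leans outwards (to -y); starts at 0.2 to 0.5. Hinge along its lower outer edge, at mould y = -84, z = 20 mm. Stiff: stays where it is left, takes about 2 N at the top to move. Unless the turnbutton lies across it, it gives way when pressed from inside
- drop_side_top (a point): middle of the upper outer edge of the drop side, an aluminium plate 158 mm long, 10 mm thick, 40 mm high: push near here, towards the cavity, to shut it
- turnbutton (a joint): angle of the brass turnbutton, rad: 0 = pointing straight up, negative = leaning towards the robot (mould -x), pi/2 = level, pointing along mould +x across the outside of the drop side (stop); starts at -0.45 to 0. It passes across only when the drop side is shut, stays where it is left and takes about 2 N at its pin
- turnbutton_pin (a point): on the axis of the turnbutton's thumb pin, a brass rod of 12 mm diameter, 36 mm from the pivot, that sticks out 32 mm from the bar along mould -y. This point is 24 mm out from the outer face of the shut drop side (y = -34 mm from the mould_corner). Push the pin with a fingertip, first along mould +x, then down
- turnbutton_pivot (a point): point on the turnbutton's pivot axis (along mould y), straight in line with the pin point; the pivot sits on the end of the wall nearer the robot, at mould x = -88 mm, 44 mm above the worktop. The bar is 14 mm wide, 6 mm thick and reaches 43 mm from the pivot
- square: steel square of 0.3 kg standing on its foot: foot 70 mm long (y), 28 wide (x), 12 high; upright blade 8 mm thick (x), 20 wide (y = 0 to 20), top 100 mm above the underside. Origin: the heel, middle of the edge where the flat back (y = 0: back of blade and end of foot) meets the underside; the foot points along +y, z is up. The back goes against the inner face of the drop side
- square_grip (a point): point in the middle of the square's blade, 82 mm above its underside and 10 mm from its back: pinch the blade here across its 8 mm, along x
- partition_a: lower of two loose aluminium partition plates of the mould, stacked flat, 160 x 40 x 10 mm; bystander
- partition_b: upper of the two stacked partition plates, same size; bystander
- prism: hardened grey mortar prism lying flat, 160 x 40 x 41 mm; bystander
- brass_mould: round brass mould with three lugs, 62 mm wide, 60 mm high; bystander
- flat_brush: flat brush with wooden handle, 200 x 40 x 12 mm, lying; bystander
- timer: white lab timer lying flat, 62 x 62 x 20 mm; bystander

How it is judged (in metres and radians):
On the way, in this order (a step that is already met when the one before it is completed fails the run):
1. the drop side stands fully upright (value of joint drop_side below 0.03 rad), for 0.1 s.
2. with the drop side upright, the turnbutton lies level across it (value of joint drop_side below 0.03 rad and value of joint turnbutton above 1.4 rad), for 0.2 s.
3. the square is gripped and touches both the floor and the latched drop side, flush and upright (all of step 2 and y of square in the frame of mould_corner between -0.003 and 0.003 m and x of square in the frame of mould_corner between -0.07 and 0.07 m and z of square in the frame of mould_corner between -0.003 and 0.003 m and angle between square's own z axis and vertical below 0.03 rad and angle between the y axis of square and the y axis of mould_corner, either way round below 0.04 rad and contact force between square and drop_side above 1 N and contact force between square and mould_c0 above 0.5 N and contact force between the fingers and square above 3 N), for 0.3 s.
At the end, for the whole second after the job is handed in: Drop side upright to 0.03 rad, turnbutton within 0.17 rad of level; square in the fingers (over 3 N), heel within 3 mm of the corner of floor and side, upright to 0.03 rad, back parallel to the side to 0.04 rad, over 1 N on the side and 0.5 N on the floor, for the last second (all of step 3); the arm keeps its last pose, push and grip.
It fails at once if the square is rammed against the drop side (over 60 N) (contact force between square and drop_side above 60 N).
It fails at once if a bystander is moved by more than 30 mm (distance of any of partition_a, partition_b, prism, brass_mould, flat_brush, timer from where it was at the start of the episode above 0.03 m).
It also fails if it takes over 58 s, if anything falls off the work surface, if the arm or the gripper's body presses on something with over 40 N, if the wrist force passes 120 N, or if a joint passes its speed limit or range.

ROBOT

A 6-joint arm with a two-finger parallel gripper is mounted at the origin on a cart in front of the work surface, level with it; the furniture and walls round the work are solid. World frame = base frame: x ahead of the robot, y to its left, z up, the work surface at z = 0. Lengths are in mm, angles in degrees, forces in N, time in s.
With the tool pointing down it reaches from about 350 to 925 mm from the base axis. Payload 6.4 kg.
Tool frame: the origin (TCP) lies midway between the tips of the shut fingers; the grasp point (between the pads) lies 19 mm behind it; z points along the fingers, y is the line along which they close (so a half turn about z gives the same grasp; the last joint's range is limited). The gripper opens to 85 mm and grips with 20 to 120 N. Pads are 22 mm wide; open, the fingers measure 114 mm over their backs; the gripper's body (76 mm by 85 mm) begins 54 mm behind the grasp point. The pads swing forward as they close: fully open they stand 13 mm farther back than shut.
Start: joints at [67.374, 14.043, 89.255, -0, 76.702, -9.975], TCP at [142.353, 634.232, 231.29] pointing down, gripper open.
Joint ranges: [-179.41, 179.41], [-58.25, 129.5], [7.25, 145.43], [-54.29, 234.29], [11.92, 165.04], [-157.13, 157.13]. Speed limits (degrees/s): [147.25, 147.25, 180, 180, 180, 180].

INTERFACE

Orientations are given as a 3x3 rotation matrix whose columns are the frame's x, y, z axes.
In Python, from cell import ctrl, camera, camera_params, order, silhouettes gives the robot as it stands. The module is installed in compiled form; this text tells all that it offers.
- The arm moves only by the tool carry_out, never from a script. Its argument "steps" is text: rows parted by semicolons, each of 7 numbers parted by spaces: the shift along the tool's x, y, z scaled (see below), then the turn, a rotation vector about the tool's x, y, z scaled (see below), then the opening, from 0 (shut) to 1 (fully open). In form: tx ty tz ax ay az fingers; .... A call has exactly 5 rows; each row shifts and turns the commanded pose from where the row before left it, along the tool's axes as they then stand; what a row does not reach is not made up. The controller multiplies each number of a shift by 400 mm and each number of a turn by 90 degrees. A row lasts 1/10 s, in which the tool goes at most 50 mm and 8.59 degrees, less where a joint would pass 70% of its speed; a pose out of reach is approached as far as the arm can. A call with a number of a shift or a turn outside -1 to 1 is refused whole. A call with a gripper value outside its range is refused whole. The fingers move at their own pace and stop on an object; "force" is the grip in N (left out, the last holds). Time passes only in rows, so rows that do not move let the fingers close, or fill a call up. It gives the time, the measured TCP pose, the force, the opening and the grip force at its end, in the units of the state.
- ctrl.get_obs(): the state, without advancing time (a new reading comes with each control period).
- camera(name): name is "scene" or "top" or "wrist"; returns (picture, depth): 384x512x3 uint8, red, green, blue; 384x512 float32, mm along the optical axis (not along the pixel's ray), 0 where there is no reading.
- camera_params(name): a dict with "fx", "fy", "cx", "cy" (pixels), "k1" (the pictures are not rectified: a ray, as slopes to the right and down, at radius r is drawn at 1 + k1 r^2 times it, then the intrinsics apply), "R" (3x3) and "t" (3): a world point X has camera coordinates R X + t. Camera axes: x right, y down, z forward; pixel columns grow to the right and rows downward; lengths in mm; the calibration is good to about 2 mm. A picture is of the moment at which its call begins: read the wrist's pose just before it. camera_params takes no time and is no camera call; for the wrist camera it gives the pose at the moment of the call.
- order.finish_job(): hands the job in; it is judged then, once.
Trained networks look in the newest picture that a camera, given by its name, has taken for a name from the list of things; names that differ only in an ending like _2 or _b are one class to them, and where a whole thing is asked for, a point or a joint stands for the part that bears it (a point fixed in the world has none). Each returns a list of dicts, best first, with "score" (0 to 1); they miss things now and then, are a little off and sometimes report something else, mostly with a low value. They report only what shows in the picture. A call takes as long as a camera call.
- silhouettes(camera, query): "pixels" (384x512 bool, what is visible of it) and "rect" ([centre column, centre row, width, height] in pixels, round what is visible of it).
The state is a dict: "clock": time; "qpos": joint angles; "qd": joint speeds; "joint_torque": joint torques, N m; "eef_pos": TCP position; "tcp_rot": TCP orientation; "contact_force": force on the tool from outside, world axes, zero at the start; "moment": the same for the moment, N m; "grip_width": opening from 0.0 (shut) to 1.0 (fully open); "finger_force": force on a finger pad.
Only numpy, scipy, OpenCV 4.12 (cv2) and the standard library are available. Lean on these libraries where they do the work, as an engineer would, in place of code of your own. Each camera call takes 0.05 s, during which the arm holds its last target. There are 200 camera calls.

## Working session

There is one attempt and no reset: what is moved stays moved. The work goes in short steps, Python scripts to look and compute and a tool call to move; the robot and the scene stay as the last step left them, time stands still between calls to the robot, and variables do not carry over. Pictures are saved under pics/ and viewed, at most 10 in all, crops included, and the job is handed in when it is done.

Besides the shell and the picture viewer there is one more tool, called after ">>>" in YAML: its name, and indented under it one key for each argument. carry_out: Moves the arm, as the interface text tells. Shifts and turns lie within -1 to 1; 1 stands for 400 mm of shift or 90 degrees of turn. Its arguments: {"type":"object","properties":{"steps":{"type":"string"},"force":{"type":"number"}},"required":["steps"]}

```bash
mkdir -p pics
cat > h.py <<'E'
import numpy as np, cv2
from cell import ctrl, camera, camera_params, order, silhouettes
def cloud(name, depth):
    p=camera_params(name); v,u=np.mgrid[0:384,0:512]
    d=np.stack([(u-p['cx'])/p['fx'],(v-p['cy'])/p['fy']],-1); s=d.copy()
    for _ in range(8): s=d/(1+p['k1']*(s**2).sum(-1,keepdims=True))
    P=np.dstack([s*depth[...,None],depth])-np.array(p['t'])
    return P@np.array(p['R'])
def snap(name,f=None):
    im,d=camera(name)
    if f: cv2.imwrite('pics/'+f,im[...,::-1])
    return im,d,cloud(name,d)
E
python3 - <<'E'
from h import *
o=ctrl.get_obs(); print({k:np.round(v,2).tolist() for k,v in o.items()})
a=[]
for n in('scene','top'):
    im,d,P=snap(n); a.append(im)
    np.savez(f'{n}.npz',im=im,d=d,P=P)
    for q in['mould','drop_side','turnbutton','square','partition_a','prism','brass_mould','flat_brush','timer']:
        r=silhouettes(n,q)
        for k in r[:1]:
            m=k['pixels']&(d>0); 
            print(n,q,round(k['score'],2),np.round(k['rect']).tolist(),m.sum(),np.round(np.median(P[m],0)) if m.any() else '', np.round(np.percentile(P[m],[2,98],axis=0)).tolist() if m.any() else '')
            np.save(f'm_{n}_{q}.npy',k['pixels'])
cv2.imwrite('pics/a.png',cv2.resize(np.vstack(a),(400*1,600))[...,::-1])
cv2.imwrite('pics/top.png',cv2.resize(a[1],(800,600))[...,::-1])
cv2.imwrite('pics/scene.png',cv2.resize(a[0],(800,600))[...,::-1])
E
```

```text
{'clock': 0.0, 'qpos': [67.37, 14.08, 89.33, 0.0, 76.7, -9.98], 'qd': [0.04, -0.11, -0.01, 0.05, -0.08, 0.01], 'joint_torque': [0.0, -42.95, -32.61, -0.0, 0.01, 0.0], 'eef_pos': [142.14, 633.69, 230.16], 'tcp_rot': [[-0.98, 0.22, -0.0], [0.22, 0.98, -0.0], [0.0, -0.0, -1.0]], 'contact_force': [-0.14, 0.34, -0.4], 'moment': [-0.01, 0.0, -0.03], 'finger_force': 0.0, 'grip_width': 1.0}
scene mould 0.68 [279.0, 213.0, 86.0, 50.0] 2477 [548. -26.  26.] [[453.0, -131.0, 8.0], [680.0, 69.0, 76.0]]
scene drop_side 0.41 [307.0, 209.0, 12.0, 22.0] 65 [ 596. -105.   52.] [[520.0, -125.0, 23.0], [655.0, -91.0, 57.0]]
scene turnbutton 0.65 [188.0, 179.0, 17.0, 17.0] 207 [515. 418.  30.] [[494.0, 402.0, 1.0], [551.0, 461.0, 55.0]]
scene square 0.45 [200.0, 196.0, 6.0, 29.0] 159 [427. 224.  22.] [[417.0, 212.0, 4.0], [441.0, 273.0, 98.0]]
scene partition_a 0.76 [355.0, 264.0, 35.0, 33.0] 592 [ 463. -347.   20.] [[400.0, -373.0, 7.0], [554.0, -317.0, 22.0]]
scene prism 0.58 [372.0, 236.0, 53.0, 37.0] 1019 [ 628. -320.   29.] [[613.0, -389.0, -1.0], [708.0, -229.0, 42.0]]
scene brass_mould 0.52 [188.
[... 628 characters left out ...]
, [536.0, -111.0, 89.0]]
top square 0.57 [193.0, 213.0, 15.0, 11.0] 160 [433. 252.  14.] [[421.0, 218.0, 7.0], [451.0, 287.0, 101.0]]
top partition_a 0.93 [367.0, 199.0, 21.0, 45.0] 567 [ 479. -338.   19.] [[405.0, -365.0, 13.0], [554.0, -311.0, 24.0]]
top prism 0.79 [358.0, 153.0, 45.0, 19.0] 648 [ 638. -299.   39.] [[616.0, -378.0, 9.0], [665.0, -228.0, 44.0]]
top brass_mould 0.54 [141.0, 186.0, 24.0, 19.0] 318 [524. 435.  33.] [[497.0, 405.0, 2.0], [550.0, 460.0, 59.0]]
top flat_brush 0.89 [217.0, 238.0, 60.0, 15.0] 439 [361. 139.  11.] [[341.0, 75.0, 6.0], [374.0, 255.0, 16.0]]
top timer 0.87 [340.0, 230.0, 24.0, 19.0] 361 [ 380. -245.   19.] [[350.0, -276.0, 1.0], [413.0, -215.0, 24.0]]
```

View pics/top.png

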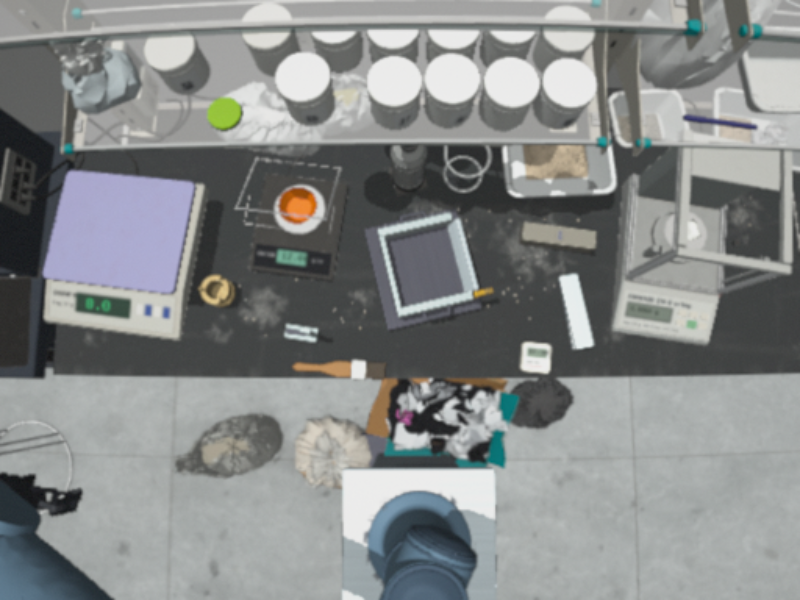

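Run:
```python
from h import *
for n in('top','scene'):
    z=np.load(n+'.npz'); P=z['P']; d=z['d']
    # mould footprint: base plate height 16
    m=(P[...,0]>430)&(P[...,0]<720)&(P[...,1]>-170)&(P[...,1]<130)&(d>0)
    m1=m&(P[...,2]>9)&(P[...,2]<70)
    for nm,mm in(('all',m1),('tops',m&(P[...,2]>52)&(P[...,2]<62))):
        Q=P[mm][:,:2].astype(np.float32); r=cv2.minAreaRect(Q); print(n,nm,len(Q),np.round(r[0]),np.round(r[1]),round(r[2],1))
    s=np.load(f'm_{n}_square.npy'); Q=P[s&(d>0)]; 
    f=Q[(Q[:,2]>6)&(Q[:,2]<18)]; b=Q[Q[:,2]>30]
    r=cv2.minAreaRect(f[:,:2].astype(np.float32)); print('foot',len(f),r, 'blade',len(b),b.mean(0),np.percentile(b,[5,95],axis=0))
    z0=np.load(f'm_{n}_drop_side.npy');
```

```text
top all 4037 [576.  -8.] [230. 208.] 13.9
top tops 738 [582. -20.] [208. 176.] 13.6
foot 121 ((436.24737548828125, 253.45758056640625), (69.48397064208984, 26.43707275390625), 79.03234100341797) blade 34 [431.26859163 225.23448792  80.63832226] [[428.1323485  218.39740662  37.91734004]
 [435.22796371 235.97400986 101.75084516]]
scene all 2403 [575. -14.] [235. 209.] 12.9
scene tops 426 [577. -24.] [196. 176.] 12.8
foot 64 ((428.40557861328125, 245.15745544433594), (67.50785827636719, 28.17580223083496), 71.49778747558594) blade 70 [428.05982895 220.84811523  68.51579931] [[424.72518896 213.84913267  34.97691437]
 [432.24252561 232.45917514  97.63188549]]
```

The top picture shows the mould at about (425,268), with its leaning drop side on the right and the turnbutton pin at (483,293). The square is at (302,333) with its blade to the right and its foot to the left. The brush handle at (330,368) lies in front of the square. The mould yaw is about 13.8°.

```bash
cat > plan.py <<'E'
import numpy as np, json, sys
from scipy.spatial.transform import Rotation as Ro
# commanded pose: x y z yaw(of tool y axis, deg), tool straight down
def Rm(yaw):
    a=np.radians(yaw); y=np.array([np.cos(a),np.sin(a),0]); z=np.array([0,0,-1.]); return np.column_stack([np.cross(y,z),y,z])
def plan(way, grip, cmd=None):
    """way: list of (x,y,z,yaw,nrows)"""
    c=np.array(cmd if cmd else json.load(open('cmd.json')),float); rows=[]
    for *t,n in way:
        t=np.array(t,float)
        for i in range(n):
            s=(t-c)/(n-i); sh=Rm(c[3]).T@s[:3]/400
            r=list(np.round(sh,4))+[0,0,round(-s[3]/90,4),grip]
            assert np.linalg.norm(sh)*400<=50.01 and abs(s[3])<=8.59,(s)
            c[:3]+=Rm(c[3])@np.array(r[:3])*400; c[3]-=r[5]*90
            rows.append(' '.join(f'{v+0:g}' for v in r))
    while len(rows)%5: rows.append(f'0 0 0 0 0 0 {grip}')
    for i in range(0,len(rows),5): print('; '.join(rows[i:i+5]))
    json.dump(c.tolist(),open('cmd.json','w')); print('end',np.round(c,2))
E
python3 -c "
from plan import *
plan([(395,235,235,13.75,10)],1,[142.353,634.232,231.29,67.374+9.975])"
```

```text
-0.0835 -0.0836 -0.0009 0 0 0.0707 1; -0.0922 -0.0738 -0.0009 0 0 0.0707 1; -0.0998 -0.0631 -0.0009 0 0 0.0707 1; -0.1062 -0.0516 -0.0009 0 0 0.0707 1; -0.1113 -0.0396 -0.0009 0 0 0.0706 1
-0.115 -0.027 -0.001 0 0 0.0707 1; -0.1173 -0.0141 -0.0009 0 0 0.0706 1; -0.1181 -0.001 -0.001 0 0 0.0707 1; -0.1175 0.0121 -0.0009 0 0 0.0706 1; -0.1154 0.025 -0.001 0 0 0.0707 1
end [395.   235.01 235.01  13.75]
```

>>> carry_out:
  steps: "-0.0835 -0.0836 -0.0009 0 0 0.0707 1; -0.0922 -0.0738 -0.0009 0 0 0.0707 1; -0.0998 -0.0631 -0.0009 0 0 0.0707 1; -0.1062 -0.0516 -0.0009 0 0 0.0707 1; -0.1113 -0.0396 -0.0009 0 0 0.0706 1"

```text
clock: 1.5
eef_pos: [269.3, 433.0, 233.3]
tcp_rot: [[-0.711, 0.703, 0.0], [0.703, 0.711, 0.0], [-0.0, 0.001, -1.0]]
contact_force: [1.4, -0.0, 0.5]
grip_width: 1.0
finger_force: 0.0
```

>>> carry_out:
  steps: "-0.115 -0.027 -0.001 0 0 0.0707 1; -0.1173 -0.0141 -0.0009 0 0 0.0706 1; -0.1181 -0.001 -0.001 0 0 0.0707 1; -0.1175 0.0121 -0.0009 0 0 0.0706 1; -0.1154 0.025 -0.001 0 0 0.0707 1"

```text
clock: 2.0
eef_pos: [395.7, 233.3, 235.4]
tcp_rot: [[-0.233, 0.972, 0.001], [0.972, 0.233, 0.0], [0.0, 0.001, -1.0]]
contact_force: [1.2, 1.2, 0.1]
grip_width: 1.0
finger_force: 0.0
```

```bash
python3 - <<'E'
from h import *
o=ctrl.get_obs(); print(o['clock'],o['eef_pos'],np.round(o['tcp_rot'],4).tolist())
im,d,P=snap('wrist'); np.savez('w1.npz',im=im,d=d,P=P); cv2.imwrite('pics/w1.png',im[...,::-1])
p=camera_params('wrist'); print(p['fx'],-np.array(p['R']).T@p['t'],np.round(p['R'],3).tolist())
for q in('square','mould','turnbutton','drop_side'):
    for k in silhouettes('wrist',q)[:1]:
        m=k['pixels']&(d>0); print(q,k['score'],np.round(k['rect']),np.round(np.percentile(P[m],[2,50,98],axis=0)).tolist()); np.save(f'm_w1_{q}.npy',k['pixels'])
        if q=='square':
            Q=P[m]; f=Q[(Q[:,2]>6)&(Q[:,2]<17)]; t=Q[Q[:,2]>92]; print(cv2.minAreaRect(f[:,:2].astype(np.float32)),len(f)); print(cv2.minAreaRect(t[:,:2].astype(np.float32)),len(t),t.mean(0))
E
python3 -c "
from plan import *
plan([(540,-90,235,13.75,8)],0)"
```

```text
2.0 [395.73807552 233.31448105 235.41118153] [[-0.2333, 0.9724, 0.0011], [0.9724, 0.2333, 0.0004], [0.0001, 0.0012, -1.0]]
276.92353826426466 [380.93797843 308.13861038 378.29016644] [[0.974, 0.224, 0.003], [0.211, -0.922, 0.324], [0.076, -0.315, -0.946]]
square 0.89 [291. 165.  42.  74.] [[425.0, 213.0, 3.0], [437.0, 238.0, 14.0], [457.0, 279.0, 101.0]]
((440.7092590332031, 244.90362548828125), (70.13229370117188, 28.24553680419922), 80.68634796142578) 960
((436.2416687011719, 220.6201629638672), (20.437503814697266, 8.041165351867676), 80.3126220703125) 171 [435.75506181 221.59369691  99.72409413]
mould 0.95 [333. 314. 150.  90.] [[454.0, -51.0, 13.0], [525.0, 39.0, 18.0], [663.0, 101.0, 58.0]]
-0.1094 0.0199 0 0 0 0 0; -0.1094 0.0199 0 0 0 0 0; -0.1094 0.0199 0 0 0 0 0; -0.1094 0.0199 0 0 0 0 0; -0.1095 0.0199 0 0 0 0 0
-0.1094 0.0199 0 0 0 0 0; -0.1095 0.0198 0 0 0 0 0; -0.1094 0.0199 0 0 0 0 0; 0 0 0 0 0 0 0; 0 0 0 0 0 0 0
end [540.02 -90.   235.01  13.75]
```

View pics/w1.png

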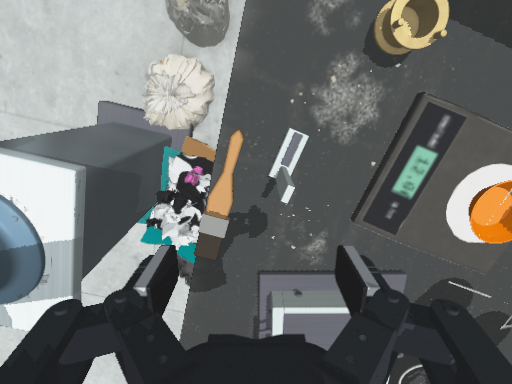

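The picture shows the square's foot at (288,155), its blade top at (287,190), and the mould at the bottom, partly behind the fingers. The blade's rectangle of 20.4 x 8.0 mm matches the given size. I'll move on past the drop side so the camera can see it.

```bash
python3 -c "
from plan import *
plan([(570,-170,235,13.75,10)],0,[395,235.01,235.01,13.75])"
```

```text
-0.1087 0.0184 0 0 0 0 0; -0.1088 0.0184 0 0 0 0 0; -0.1087 0.0184 0 0 0 0 0; -0.1088 0.0184 0 0 0 0 0; -0.1087 0.0184 0 0 0 0 0
-0.1088 0.0185 0 0 0 0 0; -0.1087 0.0184 0 0 0 0 0; -0.1088 0.0185 0 0 0 0 0; -0.1087 0.0184 0 0 0 0 0; -0.1088 0.0185 0 0 0 0 0
end [ 570.   -170.    235.01   13.75]
```

>>> carry_out:
  steps: "-0.1087 0.0184 0 0 0 0 0; -0.1088 0.0184 0 0 0 0 0; -0.1087 0.0184 0 0 0 0 0; -0.1088 0.0184 0 0 0 0 0; -0.1087 0.0184 0 0 0 0 0"

```text
clock: 2.75
eef_pos: [482.7, 32.6, 235.1]
tcp_rot: [[-0.241, 0.971, 0.0], [0.971, 0.241, 0.0], [0.0, 0.0, -1.0]]
contact_force: [1.1, 0.5, 0.4]
grip_width: 0.145
finger_force: 0.0
```

>>> carry_out:
  steps: "-0.1088 0.0185 0 0 0 0 0; -0.1087 0.0184 0 0 0 0 0; -0.1088 0.0185 0 0 0 0 0; -0.1087 0.0184 0 0 0 0 0; -0.1088 0.0185 0 0 0 0 0"

```text
clock: 3.25
eef_pos: [571.1, -169.7, 234.8]
tcp_rot: [[-0.241, 0.971, -0.0], [0.971, 0.241, 0.0], [0.0, 0.0, -1.0]]
contact_force: [0.0, 0.0, 0.5]
grip_width: 0.001
finger_force: 0.0
```

Run:
```python
from h import *
import time
o=ctrl.get_obs(); print(o['clock'],o['eef_pos'],o['contact_force'])
im,d,P=snap('wrist'); np.savez('w2.npz',im=im,d=d,P=P); cv2.imwrite('pics/w2.png',im[...,::-1])
for q in('mould','turnbutton','drop_side'):
    for k in silhouettes('wrist',q)[:1]:
        m=k['pixels']&(d>0); print(q,k['score'],np.round(k['rect']),np.round(np.percentile(P[m],[2,50,98],axis=0)).tolist()); np.save(f'm_w2_{q}.npy',k['pixels'])
# base plate + wall fit
m=(d>0)&(P[...,2]>10)&(P[...,2]<64)&(P[...,0]>440)&(P[...,0]<720)&(P[...,1]>-140)&(P[...,1]<125)
n,l,st,_=cv2.connectedComponentsWithStats(m.astype(np.uint8)); i=1+st[1:,4].argmax(); m=l==i
print('all',cv2.minAreaRect(P[m][:,:2].astype(np.float32)))
f=m&(P[...,2]<20); print('base z',np.median(P[f][:,2]),cv2.minAreaRect(P[f][:,:2].astype(np.float32)))
w=m&(P[...,2]>52); print('tops',np.median(P[w][:,2]),cv2.minAreaRect(P[w][:,:2].astype(np.float32)))
```

```text
3.25 [ 571.05910827 -169.66196348  234.84931611] [0.02363023 0.01043303 0.49291816]
mould 0.78 [298.  75. 224. 150.] [[473.0, -127.0, 14.0], [586.0, -46.0, 17.0], [691.0, 24.0, 59.0]]
turnbutton 0.85 [213. 126.  21.  35.] [[506.0, -154.0, 48.0], [516.0, -133.0, 85.0], [522.0, -119.0, 87.0]]
drop_side 0.87 [294. 114. 142.  28.] [[527.0, -126.0, 25.0], [600.0, -102.0, 50.0], [672.0, -78.0, 58.0]]
all ((588.309814453125, -51.16705322265625), (233.85804748535156, 138.96914672851562), 13.76943302154541)
base z 15.754665052438405 ((587.8865356445312, -50.91931915283203), (230.1888427734375, 139.1783905029297), 13.382392883300781)
tops 55.79620286625044 ((589.0839233398438, -54.26713562011719), (192.85696411132812, 123.84711456298828), 13.40988826751709)
```

View pics/w2.png

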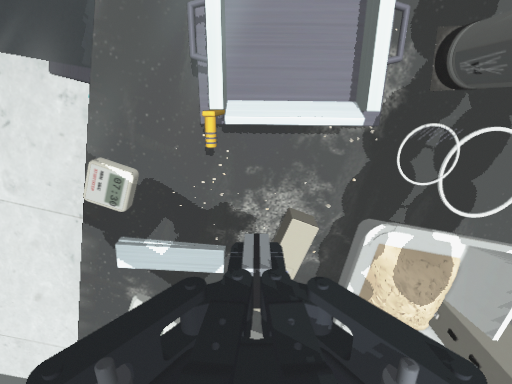

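The picture shows the drop side along row 112 (x 222–363), leaning outwards. The pin is at (210,130), pointing nearly straight up from the pivot. The wrist reading is a few mm off the top view, and the arm may still have been settling, so I'll measure again at rest.

```bash
cat > mould.py <<'E'
from h import *
from scipy.optimize import least_squares
def meas(yaw0=13.6,o0=(578,-13)):
    print(np.round(ctrl.get_obs()['eef_pos'],2))
    im,d,P=snap('wrist'); np.savez('w3.npz',im=im,d=d,P=P)
    a=np.radians(yaw0); E=np.array([[np.cos(a),np.sin(a)],[-np.sin(a),np.cos(a)]])
    L=(P[...,:2]-np.array(o0))@E.T; z=P[...,2]
    box=(d>0)&(abs(L[...,0])<125)&(abs(L[...,1])<125)
    f=box&(z>10)&(z<21); 
    # base plate edges: outside walls
    for nm,m in(('base',f),('tops',box&(z>52)&(z<59)&(abs(L[...,0])<100)&(L[...,1]>-75)),):
        Q=L[m]; 
        print(nm,m.sum(),round(np.median(z[m]),1),'L x pct',np.round(np.percentile(Q[:,0],[0.3,1,99,99.7]),1),'y',np.round(np.percentile(Q[:,1],[.1,.5,1,99]),1))
    for nm,lo,hi in(('wall-',-110,-70),('wall+',70,110)):
        m=box&(z>52)&(z<59)&(L[...,0]>lo)&(L[...,0]<hi)&(L[...,1]>-60); Q=L[m]
        xm=[]; ys=[]
        for y in np.arange(-55,60,8):
            s=Q[(Q[:,1]>y-4)&(Q[:,1]<y+4)]
            if len(s)>12: xm.append((s[:,0].min()+s[:,0].max())/2); ys.append(y)
        if len(ys)>2: k=np.polyfit(ys,xm,1); print(nm,'x at y0',round(k[1],2),'dyaw deg',round(-np.degrees(k[0]),2),np.round(np.polyval(k,-80),2))
        w=box&(z>52)&(z<59)&(L[...,0]>lo+8)&(L[...,0]<hi-8); q=L[w]
        print('  end y',np.round(np.sort(q[:,1])[:6],1))
    p=box&(z>64)&(z<100)&(L[...,0]<-60)&(L[...,1]<-60); Q=np.c_[L[p],z[p]]
    print('pin',len(Q),np.round(np.percentile(Q,[2,50,98],axis=0),1).tolist())
    w=box&(z>22)&(abs(L[...,0])<60)&(L[...,1]<-60); Q=np.c_[L[w],z[w]]; 
    print('drop',np.round(np.percentile(Q,[1,50,99],axis=0),1).tolist())
    return im,d,P,L
E
python3 -c "
from mould import *
meas()"
```

```text
[ 570.39 -168.95  234.44]
base 15412 16.5 L x pct [-114.4 -113.2  109.8  113.6] y [-100.7  -99.4  -96.7   37.3]
tops 3352 56.4 L x pct [-96.3 -95.9  95.   95.7] y [-74.2 -74.1 -73.1  26. ]
wall- x at y0 -88.14 dyaw deg 0.07 -88.04
  end y [-95.8 -94.7 -93.6 -92.5 -91.3 -90.2]
wall+ x at y0 87.34 dyaw deg 0.0 87.35
  end y [-80.5 -80.5 -80.5 -80.5 -80.5 -80.5]
pin 461 [[-97.4, -117.3, 72.9], [-90.7, -97.3, 85.4], [-84.3, -80.7, 87.6]]
drop [[-58.8, -96.6, 24.8], [-0.3, -84.0, 50.3], [58.7, -71.5, 59.0]]
```

```bash
cat >> plan.py <<'E'
YAW=13.63; O=np.array([577.5,-13.])
def W(mx,my,z,n,yaw=YAW):
    a=np.radians(YAW); return (O[0]+np.cos(a)*mx-np.sin(a)*my,O[1]+np.sin(a)*mx+np.cos(a)*my,z,yaw,n)
def M(p):
    a=np.radians(YAW); d=np.array(p[:2])-O; return np.round([np.cos(a)*d[0]+np.sin(a)*d[1],-np.sin(a)*d[0]+np.cos(a)*d[1]],2)
E
python3 -c "
from plan import *
plan([W(0,-140,42,5),W(0,-115,42,2),W(0,-98,42,3),W(0,-90,42,5)],0)"
```

```text
0.0054 0.0222 0.0965 0 0 0.0003 0; 0.0054 0.0221 0.0965 0 0 0.0003 0; 0.0054 0.0222 0.0965 0 0 0.0002 0; 0.0053 0.0221 0.0965 0 0 0.0003 0; 0.0054 0.0221 0.0965 0 0 0.0002 0
0.0312 0 0 0 0 0 0; 0.0313 0.0001 0 0 0 0 0; 0.0142 0 0 0 0 0 0; 0.0141 0 0 0 0 0 0; 0.0142 0 0 0 0 0 0
0.004 0 0 0 0 0 0; 0.004 0 0 0 0 0 0; 0.004 0 0 0 0 0 0; 0.004 0 0 0 0 0 0; 0.004 0 0 0 0 0 0
end [ 598.73 -100.46   42.01   13.63]
```

>>> carry_out:
  steps: "0.0054 0.0222 0.0965 0 0 0.0003 0; 0.0054 0.0221 0.0965 0 0 0.0003 0; 0.0054 0.0222 0.0965 0 0 0.0002 0; 0.0053 0.0221 0.0965 0 0 0.0003 0; 0.0054 0.0221 0.0965 0 0 0.0002 0"

```text
clock: 4.0
eef_pos: [610.7, -146.4, 41.0]
tcp_rot: [[-0.239, 0.971, 0.0], [0.971, 0.239, -0.0], [-0.0, 0.0, -1.0]]
contact_force: [-0.8, -0.5, -0.2]
grip_width: -0.001
finger_force: 0.0
```

>>> carry_out:
  steps: "0.0312 0 0 0 0 0 0; 0.0313 0.0001 0 0 0 0 0; 0.0142 0 0 0 0 0 0; 0.0141 0 0 0 0 0 0; 0.0142 0 0 0 0 0 0"

```text
clock: 4.5
eef_pos: [602.4, -108.8, 45.1]
tcp_rot: [[-0.236, 0.972, 0.005], [0.972, 0.236, -0.003], [-0.004, 0.005, -1.0]]
contact_force: [1.0, -2.8, 1.8]
grip_width: 0.006
finger_force: 1.3
```

>>> carry_out:
  steps: "0.004 0 0 0 0 0 0; 0.004 0 0 0 0 0 0; 0.004 0 0 0 0 0 0; 0.004 0 0 0 0 0 0; 0.004 0 0 0 0 0 0"

```text
clock: 5.0
eef_pos: [599.1, -101.8, 42.0]
tcp_rot: [[-0.236, 0.972, 0.001], [0.972, 0.236, -0.003], [-0.003, 0.0, -1.0]]
contact_force: [2.4, -10.2, -1.9]
grip_width: 0.001
finger_force: 5.2
```

>>> carry_out:
  steps: "0.005 0 0 0 0 0 0; 0 0 0 0 0 0 0; 0 0 0 0 0 0 0; -0.02 0 0 0 0 0 0; -0.08 0 0 0 0 0 0"

```text
clock: 5.5
eef_pos: [606.2, -135.1, 40.7]
tcp_rot: [[-0.238, 0.971, -0.004], [0.971, 0.238, 0.003], [0.004, -0.003, -1.0]]
contact_force: [0.6, -0.3, -0.1]
grip_width: -0.003
finger_force: 0.0
```

```bash
python3 -c "
from mould import *
o=ctrl.get_obs(); print(o['contact_force'])
import plan
print(plan.M(o['eef_pos'])); im,d,P,L=meas(13.63,(577.5,-13)); cv2.imwrite('pics/w4.png',im[...,::-1])
m=(abs(L[...,0])<65)&(L[...,1]<-60)&(L[...,1]>-110)&(P[...,2]>51)&(d>0)
print(np.percentile(L[m][:,1],[.5,5,50,95,99.5]))
"
python3 -c "
from plan import *
c=json.load(open('cmd.json')); s=Rm(c[3])@np.array([-.095*400,0,0]); c[:3]=(np.array(c[:3])+s).tolist()
print(M(c))
plan([W(-50,-128,100,2),W(-122,-128,105,2),W(-122,-106,105,1),W(-122,-106,66,2),W(-112,-106,66,1),W(-104,-106,66,2)],0,c)"
```

```text
[ 0.64179662 -0.27226606 -0.0843296 ]
[  -0.91 -125.4 ]
[ 606.17 -135.08   40.67]
base 46929 17.0 L x pct [-87.7 -79.2  91.1 107.3] y [-108.1 -107.2 -106.7   -2.1]
tops 12788 56.8 L x pct [-94.7 -94.1  96.   96.6] y [-74.9 -74.6 -74.2 -12.8]
wall- x at y0 -86.12 dyaw deg -0.78 -87.21
  end y [-96.7 -96.1 -93.  -92.9 -92.9 -92.7]
wall+ x at y0 89.14 dyaw deg -0.69 88.17
  end y [-88.9 -88.7 -88.7 -88.6 -88.3 -88.1]
pin 3886 [[-95.4, -123.2, 66.4], [-87.2, -98.9, 84.8], [-82.8, -87.1, 88.2]]
drop [[-57.7, -124.5, 27.7], [0.1, -120.1, 114.2], [57.6, -77.6, 137.8]]
[-87.99065913 -87.0128971  -82.00336078 -77.78624353 -77.34882576]
[ 2.00e-02 -1.28e+02]
0 -0.0625 -0.0725 0 0 0 0; 0 -0.0626 -0.0725 0 0 0 0; 0 -0.09 -0.0062 0 0 0 0; 0 -0.09 -0.0063 0 0 0 0; 0.055 0.0001 0 0 0 0 0
0 0 0.0488 0 0 0 0; 0 0 0.0487 0 0 0 0; 0 0.025 0 0 0 0 0; 0 0.01 0 0 0 0 0; 0 0.01 0 0 0 0 0
end [ 501.43 -140.52   66.01   13.63]
```

The drop side's outer edge is now flush with the wall ends, and its top is 10.5 mm wide, so it stands upright. Next is the pin.

>>> carry_out:
  steps: "0 -0.0625 -0.0725 0 0 0 0; 0 -0.0626 -0.0725 0 0 0 0; 0 -0.09 -0.0062 0 0 0 0; 0 -0.09 -0.0063 0 0 0 0; 0.055 0.0001 0 0 0 0 0"

```text
clock: 6.05
eef_pos: [481.0, -145.9, 104.6]
tcp_rot: [[-0.231, 0.973, -0.002], [0.973, 0.231, 0.001], [0.002, -0.002, -1.0]]
contact_force: [1.5, 0.3, 0.3]
grip_width: -0.002
finger_force: 0.0
```

>>> carry_out:
  steps: "0 0 0.0488 0 0 0 0; 0 0 0.0487 0 0 0 0; 0 0.025 0 0 0 0 0; 0 0.01 0 0 0 0 0; 0 0.01 0 0 0 0 0"

```text
clock: 6.55
eef_pos: [501.8, -140.2, 66.3]
tcp_rot: [[-0.236, 0.972, -0.001], [0.972, 0.236, 0.0], [0.001, -0.001, -1.0]]
contact_force: [-2.6, 0.1, -1.3]
grip_width: 0.0
finger_force: 1.0
```

```bash
python3 -c "
from plan import *
plan([W(-90,-106,62,5),W(-77,-106,50,5)],0)"
```

```text
0 0.007 0.002 0 0 0 0; 0 0.007 0.002 0 0 0 0; 0 0.007 0.002 0 0 0 0; 0 0.007 0.002 0 0 0 0; 0 0.007 0.002 0 0 0 0
0 0.0065 0.006 0 0 0 0; 0 0.0065 0.006 0 0 0 0; 0 0.0065 0.006 0 0 0 0; 0 0.0065 0.006 0 0 0 0; 0 0.0065 0.006 0 0 0 0
end [ 527.67 -134.16   50.01   13.63]
```

Contact with the pin: −2.6 N along x, which fits the 2 N it takes to move.

>>> carry_out:
  steps: "0 0.007 0.002 0 0 0 0; 0 0.007 0.002 0 0 0 0; 0 0.007 0.002 0 0 0 0; 0 0.007 0.002 0 0 0 0; 0 0.007 0.002 0 0 0 0"

```text
clock: 7.05
eef_pos: [515.4, -137.5, 62.2]
tcp_rot: [[-0.236, 0.972, 0.001], [0.972, 0.236, -0.001], [-0.001, 0.0, -1.0]]
contact_force: [-1.6, -2.1, 0.9]
grip_width: -0.0
finger_force: 0.9
```

>>> carry_out:
  steps: "0 0.0065 0.006 0 0 0 0; 0 0.0065 0.006 0 0 0 0; 0 0.0065 0.006 0 0 0 0; 0 0.0065 0.006 0 0 0 0; 0 0.0065 0.006 0 0 0 0"

```text
clock: 7.55
eef_pos: [527.4, -134.1, 49.5]
tcp_rot: [[-0.236, 0.972, -0.001], [0.972, 0.236, 0.0], [0.0, -0.001, -1.0]]
contact_force: [-2.9, -2.2, -0.4]
grip_width: -0.002
finger_force: 1.7
```

```bash
python3 -c "
from mould import *
o=ctrl.get_obs(); print(o['contact_force'],o['eef_pos'])
snap('wrist','w5.png'); im,d,P=snap('wrist'); 
import plan
a=np.radians(13.63); E=np.array([[np.cos(a),np.sin(a)],[-np.sin(a),np.cos(a)]]); L=(P[...,:2]-plan.O)@E.T
for k in silhouettes('wrist','turnbutton')[:1]:
    m=k['pixels']&(d>0); Q=np.c_[L[m],P[m][:,2]]; print(k['score'],k['rect'],np.percentile(Q,[2,50,98],axis=0).round(1).tolist())
    q=Q[Q[:,1]<-92]; print(len(q),np.percentile(q,[2,50,98],axis=0).round(1).tolist())
"
```

```text
[-2.85382472 -2.15162031 -0.42197147] [ 527.42106518 -134.06819425   49.4946191 ]
0.79 [265.8, 243.4, 90.3, 71.7] [[-92.8, -113.8, 48.9], [-60.1, -86.0, 66.5], [-51.2, -81.3, 70.8]]
749 [[-62.1, -115.7, 65.1], [-56.7, -102.8, 68.0], [-51.5, -92.3, 69.6]]
```

View pics/w5.png

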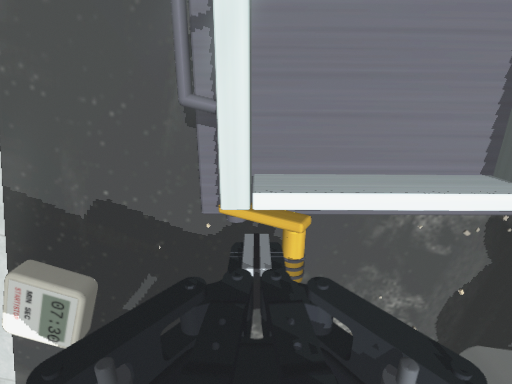

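The bar now slopes from (225,212) to (310,222), with the pin at (293,250). The pin is about 60° over, with the finger on its robot side. Next: up, across and press down.

```bash
python3 -c "
from plan import *
plan([W(-82,-106,60,1),W(-80,-106,85,1),W(-55,-106,85,2),W(-54,-106,72,1),W(-53,-106,58,5),W(-53,-106,48,5)],0)"
```

```text
0 -0.0125 -0.025 0 0 0 0; 0 0.005 -0.0625 0 0 0 0; 0 0.0312 0 0 0 0 0; 0 0.0313 0 0 0 0 0; 0 0.0025 0.0325 0 0 0 0
0 0.0005 0.007 0 0 0 0; 0 0.0005 0.007 0 0 0 0; 0 0.0005 0.007 0 0 0 0; 0 0.0005 0.007 0 0 0 0; 0 0.0005 0.007 0 0 0 0
0 0 0.005 0 0 0 0; 0 0 0.005 0 0 0 0; 0 0 0.005 0 0 0 0; 0 0 0.005 0 0 0 0; 0 0 0.005 0 0 0 0
end [ 550.99 -128.5    48.01   13.63]
```

>>> carry_out:
  steps: "0 -0.0125 -0.025 0 0 0 0; 0 0.005 -0.0625 0 0 0 0; 0 0.0312 0 0 0 0 0; 0 0.0313 0 0 0 0 0; 0 0.0025 0.0325 0 0 0 0"

```text
clock: 8.2
eef_pos: [552.8, -129.1, 73.4]
tcp_rot: [[-0.237, 0.972, 0.005], [0.972, 0.237, -0.002], [-0.003, 0.004, -1.0]]
contact_force: [-1.0, 0.4, -0.6]
grip_width: -0.003
finger_force: 0.0
```

>>> carry_out:
  steps: "0 0.0005 0.007 0 0 0 0; 0 0.0005 0.007 0 0 0 0; 0 0.0005 0.007 0 0 0 0; 0 0.0005 0.007 0 0 0 0; 0 0.0005 0.007 0 0 0 0"

```text
clock: 8.7
eef_pos: [551.1, -128.7, 58.0]
tcp_rot: [[-0.236, 0.972, 0.001], [0.972, 0.236, -0.0], [-0.0, 0.0, -1.0]]
contact_force: [1.6, -0.1, 2.4]
grip_width: -0.001
finger_force: 1.2
```

>>> carry_out:
  steps: "0 0 0.005 0 0 0 0; 0 0 0.005 0 0 0 0; 0 0 0.005 0 0 0 0; 0 0 0.005 0 0 0 0; 0 0 0.005 0 0 0 0"

```text
clock: 9.2
eef_pos: [551.1, -128.6, 49.0]
tcp_rot: [[-0.236, 0.972, -0.001], [0.972, 0.236, 0.0], [0.0, -0.001, -1.0]]
contact_force: [-5.2, 2.7, 18.5]
grip_width: 0.002
finger_force: 9.3
```

```bash
python3 -c "
from plan import *
plan([W(-53,-106,48,2),W(-53,-108,85,1),W(-53,-115,130,1),W(-53,-115,178,1),(430,190,235,-9.5,8)],1)"
```

```text
0 0 0 0 0 0 1; 0 0 0 0 0 0 1; -0.005 0 -0.0925 0 0 0 1; -0.0175 0 -0.1125 0 0 0 1; 0 0 -0.12 0 0 0 1
0.1085 -0.0133 -0.0178 0 0 0.0321 1; 0.1076 -0.0187 -0.0178 0 0 0.0321 1; 0.1066 -0.0241 -0.0178 0 0 0.0321 1; 0.1052 -0.0295 -0.0178 0 0 0.0321 1; 0.1036 -0.0347 -0.0178 0 0 0.0322 1
0.1017 -0.04 -0.0178 0 0 0.0321 1; 0.0995 -0.045 -0.0178 0 0 0.0322 1; 0.0972 -0.05 -0.0179 0 0 0.0321 1; 0 0 0 0 0 0 1; 0 0 0 0 0 0 1
end [430.   190.01 235.01  -9.5 ]
```

>>> carry_out:
  steps: "0 0 0 0 0 0 0; 0 0 0 0 0 0 0; -0.005 0 -0.0925 0 0 0 0; -0.0175 0 -0.1125 0 0 0 0; 0 0 -0.12 0 0 0 1"

```text
clock: 9.7
eef_pos: [551.6, -137.2, 177.7]
tcp_rot: [[-0.235, 0.972, -0.004], [0.972, 0.235, 0.001], [0.002, -0.004, -1.0]]
contact_force: [0.6, -0.4, 0.7]
grip_width: 0.155
finger_force: 0.0
```

>>> carry_out:
  steps: "0.1085 -0.0133 -0.0178 0 0 0.0321 1; 0.1076 -0.0187 -0.0178 0 0 0.0321 1; 0.1066 -0.0241 -0.0178 0 0 0.0321 1; 0.1052 -0.0295 -0.0178 0 0 0.0321 1; 0.1036 -0.0347 -0.0178 0 0 0.0322 1"

```text
clock: 10.2
eef_pos: [474.5, 68.6, 213.0]
tcp_rot: [[0.017, 1.0, -0.002], [1.0, -0.017, -0.0], [-0.0, -0.002, -1.0]]
contact_force: [1.1, 0.3, 0.1]
grip_width: 0.993
finger_force: 0.0
```

>>> carry_out:
  steps: "0.1017 -0.04 -0.0178 0 0 0.0321 1; 0.0995 -0.045 -0.0178 0 0 0.0322 1; 0.0972 -0.05 -0.0179 0 0 0.0321 1; 0 0 0 0 0 0 1; 0 0 0 0 0 0 1"

```text
clock: 10.7
eef_pos: [429.2, 190.4, 234.4]
tcp_rot: [[0.163, 0.987, -0.001], [0.987, -0.163, -0.001], [-0.001, -0.001, -1.0]]
contact_force: [-0.2, -0.3, -0.0]
grip_width: 0.999
finger_force: 0.0
```

Run:
```python
from h import *
import plan
camera('wrist');camera('wrist')
o=ctrl.get_obs(); print(o['clock'],o['eef_pos'],np.round(o['qd'],1),np.round(o['contact_force'],2))
im,d,P=snap('wrist'); np.savez('w6.npz',im=im,d=d,P=P)
for k in silhouettes('wrist','square')[:1]:
    Q=P[k['pixels']&(d>0)]; print(k['score'])
    f=Q[(Q[:,2]>7)&(Q[:,2]<17)]; t=Q[Q[:,2]>92]
    for q in(f,t): print(cv2.minAreaRect(q[:,:2].astype(np.float32)),len(q),np.median(q[:,2]))
im,d,P=snap('top'); im2,d2,_=snap('scene')
for n,dd in(('top',d),('scene',d2)):
  for k in silhouettes(n,'turnbutton')[:2]: print(n,k['score'],k['rect'])
a=cv2.resize(im[120:230,210:350],(700,550)); b=cv2.resize(im2[160:270,210:350],(700,550)); 
cv2.imwrite('pics/t6.png',cv2.resize(np.hstack([a,b]),(800,314))[...,::-1])
```

```text
10.8 [429.8131997  189.1665745  234.22821912] [-1.   0.1 -0.2  0.1 -0.1  0.1] [0.68 0.39 0.51]
0.93
((436.5364074707031, 251.04345703125), (69.22174072265625, 26.96286964416504), 80.86597442626953) 1086 12.873751370951506
((433.00048828125, 226.30104064941406), (19.39974021911621, 7.995794296264648), 80.58560180664062) 166 100.23409700225028
top 0.57 [271.4, 171.3, 74.7, 78.2]
top 0.4 [301.5, 183.4, 4.8, 11.5]
scene 0.39 [301.0, 217.5, 13.3, 7.6]
```

View pics/t6.png

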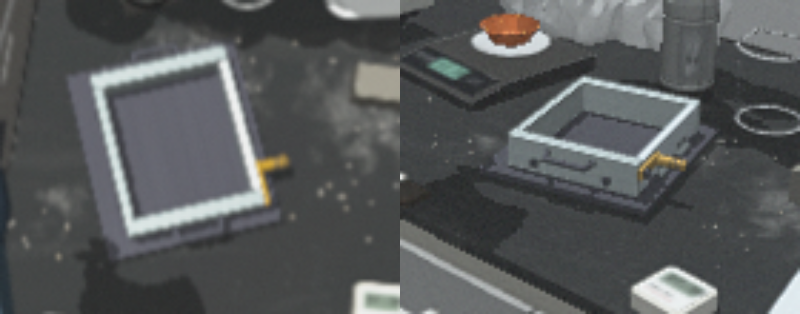

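The turnbutton lies level in both views: its bar runs along the outside of the drop side, and its pin sticks out at (275,163) in the left half. The square's blade is at (433, 226.3), yaw 80.7°. Next is the grasp.

```bash
python3 -c "
from plan import *
plan([(433,226.3,190,-9.3,2),(433,226.3,63.5,-9.3,3)],1)
"
```

```text
0.0454 -0.0038 0.0563 0 0 -0.0011 1; 0.0453 -0.0037 0.0562 0 0 -0.0011 1; 0 0 0.1054 0 0 0 1; 0 0 0.1054 0 0 0 1; 0 0 0.1055 0 0 0 1
end [432.99 226.29  63.49  -9.3 ]
```

>>> carry_out:
  steps: "0.0454 -0.0038 0.0563 0 0 -0.0011 1; 0.0453 -0.0037 0.0562 0 0 -0.0011 1; 0 0 0.1054 0 0 0 1; 0 0 0.1054 0 0 0 1; 0 0 0.1055 0 0 0 1"

```text
clock: 11.6
eef_pos: [433.3, 226.2, 62.3]
tcp_rot: [[0.162, 0.987, 0.001], [0.987, -0.162, 0.0], [0.0, 0.001, -1.0]]
contact_force: [0.0, -0.4, -0.2]
grip_width: 1.001
finger_force: 0.0
```

>>> carry_out:
  steps: "0 0 0 0 0 0 1; 0 0 0 0 0 0 0; 0 0 0 0 0 0 0; 0 0 0 0 0 0 0; 0 0 0 0 0 0 0"
  force: 40

```text
clock: 12.1
eef_pos: [434.4, 226.6, 65.5]
tcp_rot: [[0.162, 0.987, 0.004], [0.987, -0.162, 0.001], [0.002, 0.003, -1.0]]
contact_force: [-0.8, -0.1, -0.2]
grip_width: 0.329
finger_force: 0.0
```

>>> carry_out:
  steps: "0 0 0 0 0 0 0; 0 0 0 0 0 0 0; 0 0 0 0 0 0 0; 0 0 0 0 0 0 0; 0 0 0 0 0 0 0"
  force: 60

```text
clock: 12.6
eef_pos: [433.5, 226.4, 64.3]
tcp_rot: [[0.161, 0.987, 0.001], [0.987, -0.161, 0.0], [0.0, 0.001, -1.0]]
contact_force: [-0.4, -1.3, 5.5]
grip_width: 0.082
finger_force: 62.5
```

```bash
python3 -c "
from plan import *
plan([(433,226.3,150,-9.3,5),(*W(0,-28,150,10),)],0)
plan([W(0,-28,92,5)],0)
"
```

```text
0 0 -0.0433 0 0 0 0; 0 0 -0.0432 0 0 0 0; 0 0 -0.0433 0 0 0 0; 0 0 -0.0432 0 0 0 0; 0 0 -0.0433 0 0 0 0
-0.0596 0.048 0 0 0 -0.0255 0; -0.0615 0.0456 0 0 0 -0.0255 0; -0.0633 0.0431 0 0 0 -0.0255 0; -0.065 0.0406 0 0 0 -0.0255 0; -0.0666 0.0379 0 0 0 -0.0255 0
-0.068 0.0352 0 0 0 -0.0255 0; -0.0694 0.0325 0 0 0 -0.0254 0; -0.0706 0.0297 0 0 0 -0.0255 0; -0.0717 0.0268 0 0 0 -0.0254 0; -0.0728 0.024 0 0 0 -0.0255 0
end [584.11 -40.22 150.01  13.63]
0 0 0.029 0 0 0 0; 0 0 0.029 0 0 0 0; 0 0 0.029 0 0 0 0; 0 0 0.029 0 0 0 0; 0 0 0.029 0 0 0 0
end [584.11 -40.22  92.01  13.63]
```

>>> carry_out:
  steps: "0 0 -0.0433 0 0 0 0; 0 0 -0.0432 0 0 0 0; 0 0 -0.0433 0 0 0 0; 0 0 -0.0432 0 0 0 0; 0 0 -0.0433 0 0 0 0"

```text
clock: 13.1
eef_pos: [432.1, 226.1, 149.6]
tcp_rot: [[0.162, 0.987, -0.002], [0.987, -0.162, -0.001], [-0.001, -0.002, -1.0]]
contact_force: [0.0, -0.0, -3.3]
grip_width: 0.083
finger_force: 61.1
```

>>> carry_out:
  steps: "-0.0596 0.048 0 0 0 -0.0255 0; -0.0615 0.0456 0 0 0 -0.0255 0; -0.0633 0.0431 0 0 0 -0.0255 0; -0.065 0.0406 0 0 0 -0.0255 0; -0.0666 0.0379 0 0 0 -0.0255 0"

```text
clock: 13.6
eef_pos: [508.1, 91.9, 148.9]
tcp_rot: [[-0.04, 0.999, -0.002], [0.999, 0.04, 0.0], [0.0, -0.002, -1.0]]
contact_force: [0.7, 0.0, -2.4]
grip_width: 0.081
finger_force: 61.1
```

>>> carry_out:
  steps: "-0.068 0.0352 0 0 0 -0.0255 0; -0.0694 0.0325 0 0 0 -0.0254 0; -0.0706 0.0297 0 0 0 -0.0255 0; -0.0717 0.0268 0 0 0 -0.0254 0; -0.0728 0.024 0 0 0 -0.0255 0"

```text
clock: 14.1
eef_pos: [583.7, -41.2, 148.7]
tcp_rot: [[-0.237, 0.971, -0.002], [0.971, 0.237, 0.001], [0.001, -0.002, -1.0]]
contact_force: [1.5, 1.0, -3.3]
grip_width: 0.083
finger_force: 61.1
```

>>> carry_out:
  steps: "0 0 0 0 0 0 0; 0 0 0 0 0 0 0; 0 0 0 0 0 0 0; 0 0 0 0 0 0 0; 0 0 0 0 0 0 0"

```text
clock: 14.6
eef_pos: [583.7, -39.4, 149.9]
tcp_rot: [[-0.237, 0.972, -0.0], [0.972, 0.237, 0.0], [0.0, -0.0, -1.0]]
contact_force: [0.9, 0.3, -2.8]
grip_width: 0.08
finger_force: 61.3
```

```bash
cat > sq.py <<'E'
from h import *
import plan
o=ctrl.get_obs(); print(o['clock'],np.round(o['eef_pos'],2),plan.M(o['eef_pos']),np.round(o['contact_force'],2))
im,d,P=snap('wrist'); cv2.imwrite('pics/'+__import__('sys').argv[1],im[...,::-1])
a=np.radians(plan.YAW); E=np.array([[np.cos(a),np.sin(a)],[-np.sin(a),np.cos(a)]]); L=np.dstack([(P[...,:2]-plan.O)@E.T,P[...,2]])
np.savez('wl.npz',im=im,d=d,P=P,L=L)
for k in silhouettes('wrist','square')[:1]:
    Q=L[k['pixels']&(d>0)]; print(k['score'],k['rect'],np.percentile(Q,[2,50,98],axis=0).round(1).tolist())
    z0=np.median(Q[:,2]); 
    h=Q[abs(Q[:,2]-z0)<4]; print(len(h),cv2.minAreaRect(h[:,:2].astype(np.float32)))
    c,*_=np.linalg.lstsq(np.c_[h[:,:2],np.ones(len(h))],h[:,2],rcond=None); print('foot top plane slopes x,y',c)
ends=L[(d>0)&(L[...,2]>52)&(L[...,2]<60)&(abs(L[...,0])<100)]
for lo,hi in((-95,-81),(81,95)):
    e=ends[(ends[:,0]>lo)&(ends[:,0]<hi)]; print('wall',len(e),np.percentile(e[:,1],[.5,99]) if len(e) else '')
e=L[(d>0)&(L[...,2]>52)&(L[...,2]<60)&(abs(L[...,0])<70)&(abs(L[...,0])>25)&(L[...,1]<-55)]; print('drop top',len(e),np.percentile(e[:,1],[1,99]) if len(e) else '')
E
python3 sq.py w7.png
```

```text
14.6 [583.71 -39.41 149.88] [ -0.19 -27.13] [ 0.94  0.26 -2.79]
0.71 [257.9, 216.8, 43.8, 176.7] [[-13.2, -36.8, 92.7], [0.3, -11.6, 99.7], [13.6, 30.8, 186.6]]
3229 ((0.36969566345214844, -3.3785552978515625), (70.2377700805664, 28.00875473022461), 89.93421936035156)
foot top plane slopes x,y [-2.07613166e-03  8.74426686e-03  9.87644806e+01]
wall 2843 [-80.6322821   77.25940325]
wall 2932 [-80.80397071  76.06877485]
drop top 988 [-84.22314394 -71.33026722]
```

View pics/w7.png

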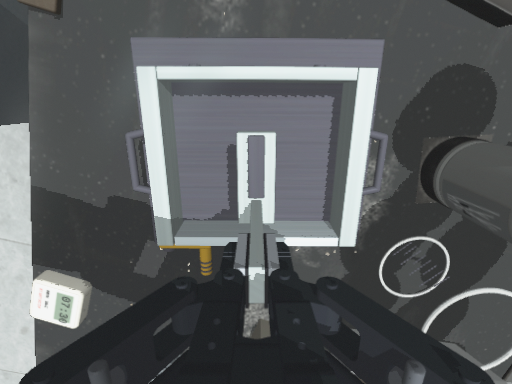

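The square hangs in line with the mould. The foot's top is at (257,175), the pin at (206,262), and the foot is parallel to the mould within 0.1°. The underside is at about z 86.5 with the TCP at 149.9, so I expect the floor at TCP z of about 79.5.

```bash
python3 -c "
from plan import *
plan([W(0,-38,84,4),W(0,-38,84,1)],0,[584.11,-40.22,150.01,13.63])
plan([W(0,-38,79,5)],0)
"
```

```text
-0.0062 0 0.0413 0 0 0 0; -0.0063 0 0.0412 0 0 0 0; -0.0062 0 0.0413 0 0 0 0; -0.0063 0 0.0412 0 0 0 0; 0 0 0 0 0 0 0
end [586.47 -49.94  84.01  13.63]
0 0 0.0025 0 0 0 0; 0 0 0.0025 0 0 0 0; 0 0 0.0025 0 0 0 0; 0 0 0.0025 0 0 0 0; 0 0 0.0025 0 0 0 0
end [586.47 -49.94  79.01  13.63]
```

>>> carry_out:
  steps: "-0.0062 0 0.0413 0 0 0 0; -0.0063 0 0.0412 0 0 0 0; -0.0062 0 0.0413 0 0 0 0; -0.0063 0 0.0412 0 0 0 0; 0 0 0 0 0 0 0"

```text
clock: 15.2
eef_pos: [585.4, -50.2, 81.2]
tcp_rot: [[-0.235, 0.972, -0.004], [0.972, 0.235, 0.001], [0.002, -0.003, -1.0]]
contact_force: [0.1, 1.0, -2.5]
grip_width: 0.084
finger_force: 62.1
```

>>> carry_out:
  steps: "0 0 0.0025 0 0 0 0; 0 0 0.0025 0 0 0 0; 0 0 0.0025 0 0 0 0; 0 0 0.0025 0 0 0 0; 0 0 0.0025 0 0 0 0"

```text
clock: 15.7
eef_pos: [586.8, -50.0, 79.9]
tcp_rot: [[-0.236, 0.972, 0.0], [0.972, 0.236, -0.0], [-0.0, 0.0, -1.0]]
contact_force: [-2.2, 0.4, 6.5]
grip_width: 0.083
finger_force: 63.6
```

```bash
python3 -c "
from plan import *
plan([W(0,-56,79,5)],0)
plan([W(0,-59,79,5)],0)
"
```

```text
-0.009 0 0 0 0 0 0; -0.009 0 0 0 0 0 0; -0.009 0 0 0 0 0 0; -0.009 0 0 0 0 0 0; -0.009 0 0 0 0 0 0
end [590.71 -67.43  79.01  13.63]
-0.0015 0 0 0 0 0 0; -0.0015 0 0 0 0 0 0; -0.0015 0 0 0 0 0 0; -0.0015 0 0 0 0 0 0; -0.0015 0 0 0 0 0 0
end [591.42 -70.35  79.01  13.63]
```

>>> carry_out:
  steps: "-0.009 0 0 0 0 0 0; -0.009 0 0 0 0 0 0; -0.009 0 0 0 0 0 0; -0.009 0 0 0 0 0 0; -0.009 0 0 0 0 0 0"

```text
clock: 16.2
eef_pos: [591.5, -67.5, 79.9]
tcp_rot: [[-0.235, 0.972, 0.002], [0.972, 0.235, 0.001], [0.0, 0.002, -1.0]]
contact_force: [-2.2, 5.6, 7.0]
grip_width: 0.09
finger_force: 63.6
```

>>> carry_out:
  steps: "-0.0015 0 0 0 0 0 0; -0.0015 0 0 0 0 0 0; -0.0015 0 0 0 0 0 0; -0.0015 0 0 0 0 0 0; -0.0015 0 0 0 0 0 0"

```text
clock: 16.7
eef_pos: [592.1, -70.2, 79.9]
tcp_rot: [[-0.235, 0.972, 0.001], [0.972, 0.235, 0.001], [0.0, 0.002, -1.0]]
contact_force: [-1.4, 5.0, 6.0]
grip_width: 0.085
finger_force: 63.5
```

>>> carry_out:
  steps: "-0.001 0 0 0 0 0 0; -0.001 0 0 0 0 0 0; -0.001 0 0 0 0 0 0; -0.001 0 0 0 0 0 0; -0.001 0 0 0 0 0 0"

```text
clock: 17.2
eef_pos: [592.5, -72.1, 79.9]
tcp_rot: [[-0.235, 0.972, 0.001], [0.972, 0.235, 0.001], [0.0, 0.002, -1.0]]
contact_force: [-1.0, 5.4, 5.8]
grip_width: 0.086
finger_force: 63.5
```

>>> carry_out:
  steps: "-0.001 0 0 0 0 0 0; -0.001 0 0 0 0 0 0; -0.001 0 0 0 0 0 0; -0.001 0 0 0 0 0 0; -0.001 0 0 0 0 0 0"

```text
clock: 17.7
eef_pos: [592.7, -72.6, 79.9]
tcp_rot: [[-0.235, 0.972, 0.0], [0.972, 0.235, 0.004], [0.004, 0.001, -1.0]]
contact_force: [-2.7, 9.4, 8.9]
grip_width: 0.084
finger_force: 63.8
```

```bash
sed -i 's/z0=np.median(Q\[:,2\]); /Q=Q[Q[:,2]<36]; z0=np.median(Q[:,2])/' sq.py; python3 sq.py w8.png
```

```text
17.7 [592.7  -72.63  79.94] [  0.72 -61.53] [-2.69  9.4   8.91]
0.7 [156.4, 265.0, 77.3, 30.7] [[-93.7, -119.0, 1.0], [-55.0, -89.8, 50.3], [-45.9, -83.8, 52.2]]
20 ((-87.99969482421875, -120.05728912353516), (10.300698280334473, 65.0711441040039), 79.3331069946289)
foot top plane slopes x,y [1.69893733e-02 1.42740681e-01 1.90565445e+01]
wall 5789 [-79.93881906  68.16993639]
wall 5992 [-80.46827019  68.0996424 ]
drop top 1999 [-81.82999334 -71.39523444]
```

Run:
```python
from h import *
z=np.load('wl.npz'); L=z['L']; d=z['d']
m=(d>0)&(abs(L[...,0])<18)&(L[...,2]>23)&(L[...,2]<34)&(L[...,1]>-66)&(L[...,1]<15)
h=L[m]; r=cv2.minAreaRect(h[:,:2].astype(np.float32)); print(len(h),r,h[:,1].max(),np.median(h[:,2]))
c,*_=np.linalg.lstsq(np.c_[h[:,:2],np.ones(len(h))],h[:,2],rcond=None); print('slopes',c)
f=L[(d>0)&(abs(L[...,0])>30)&(abs(L[...,0])<65)&(L[...,1]>-30)&(L[...,1]<40)&(L[...,2]<22)]
c,*_=np.linalg.lstsq(np.c_[f[:,:2],np.ones(len(f))],f[:,2],rcond=None); print('floor',c,np.median(f[:,2]))
# right edge direction of foot
e=[h[(h[:,1]>y-3)&(h[:,1]<y+3)] for y in range(-40,-4,6)]
print([np.round([q[:,0].min(),q[:,0].max()],1).tolist() for q in e if len(q)])
```

```text
3148 ((1.6732730865478516, -33.731048583984375), (28.0406436920166, 64.45240783691406), 0.08730082213878632) -1.5043589937376052 29.197273985356592
slopes [2.00175699e-03 1.45319785e-02 2.99892138e+01]
floor [ 6.58453416e-04 -1.00459585e-03  1.63611972e+01] 16.356177972890002
[[-12.0, 15.3], [-11.9, 15.2], [-11.8, 15.7], [-11.7, 15.7], [-12.4, 15.4], [-12.2, 15.4]]
```

View pics/w8.png

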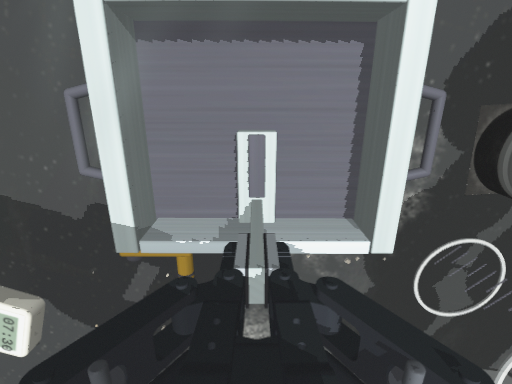

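The picture shows the square standing against the drop side, foot at (257,175), with the turnbutton still level at (155,253). The foot slopes toe-up by about 0.015 rad against the floor plane. The limit is 0.03, so I'll level it with a small turn about tool y.

>>> carry_out:
  steps: "0 0 0 0 -0.0025 0 0; 0 0 0 0 -0.0025 0 0; 0 0 0 0 -0.0025 0 0; 0 0 0 0 -0.0025 0 0; 0 0 0 0 0 0 0"

```text
clock: 18.3
eef_pos: [592.7, -72.5, 79.9]
tcp_rot: [[-0.235, 0.972, 0.004], [0.972, 0.235, -0.011], [-0.012, 0.001, -1.0]]
contact_force: [-1.9, 8.9, 8.1]
grip_width: 0.083
finger_force: 64.0
```

```bash
cat > tilt.py <<'E'
from h import *
import plan
o=ctrl.get_obs(); print(o['clock'],np.round(o['eef_pos'],2),plan.M(o['eef_pos']),np.round(o['contact_force'],2),np.round(o['moment'],2),np.round(o['tcp_rot'],4).tolist(),o['finger_force'])
a=np.radians(plan.YAW); E=np.array([[np.cos(a),np.sin(a)],[-np.sin(a),np.cos(a)]])
for _ in range(2):
    im,d,P=snap('wrist'); L=np.dstack([(P[...,:2]-plan.O)@E.T,P[...,2]])
    m=(d>0)&(abs(L[...,0]-1.5)<12)&(L[...,2]>23)&(L[...,2]<34)&(L[...,1]>-45)&(L[...,1]<15)
    h=L[m]; c=np.linalg.lstsq(np.c_[h[:,:2],np.ones(len(h))],h[:,2],rcond=None)[0]
    f=L[(d>0)&(abs(L[...,0])>25)&(abs(L[...,0])<65)&(L[...,1]>-40)&(L[...,1]<20)&(L[...,2]<22)]
    g=np.linalg.lstsq(np.c_[f[:,:2],np.ones(len(f))],f[:,2],rcond=None)[0]
    y=np.array([-65,-30,0]); print('foot',c[:2],'floor',g[:2],'h above floor at heel,mid,toe',np.round((c-g)[1]*y+(c-g)[2],2),'toe y',h[:,1].max())
e=L[(d>0)&(L[...,2]>54)&(L[...,2]<60)&(abs(L[...,0])<70)&(abs(L[...,0])>25)&(L[...,1]<-55)]; print('drop top',np.percentile(e[:,1],[1,99]))
np.savez('wl.npz',im=im,d=d,L=L)
E
python3 tilt.py
```

```text
18.3 [592.73 -72.51  79.92] [  0.78 -61.42] [-1.87  8.92  8.09] [ 2.01  0.37 -0.07] [[-0.2348, 0.972, 0.0042], [0.972, 0.2349, -0.0115], [-0.0122, 0.0014, -0.9999]] 63.97520184516907
foot [ 0.01055952 -0.01315851] floor [ 0.00095214 -0.00098597] h above floor at heel,mid,toe [13.78 13.35 12.99] toe y -1.544210681188567
foot [ 0.00867049 -0.01192119] floor [ 0.0005573  -0.00194807] h above floor at heel,mid,toe [13.69 13.34 13.04] toe y -1.502654171550851
drop top [-81.12487982 -71.44196025]
```

Run:
```python
from h import *
z=np.load('wl.npz'); L=z['L'];d=z['d']; im=z['im']
for xr in((-11,14),(-11,-6),(9,14),(-3,5)):
  out=[]
  for y in range(-60,0,6):
    m=(d>0)&(L[...,0]>xr[0])&(L[...,0]<xr[1])&(L[...,2]>23)&(L[...,2]<34)&(abs(L[...,1]-y)<3)
    out.append((y,int(m.sum()),round(float(np.median(L[m][:,2])),1) if m.any() else None, round(float(L[m][:,2].std()),1) if m.any() else None))
  print(xr,out)
# floor depth next to it
print([(y,round(float(np.median(L[(d>0)&(abs(L[...,1]-y)<3)&(abs(L[...,0])>25)&(abs(L[...,0])<60)&(L[...,2]<24)][:,2])),1)) for y in range(-42,60,8)])
# blade top edge / drop-inner-face
b=L[(d>0)&(L[...,2]>60)&(L[...,2]<125)&(abs(L[...,0]-1.5)<6)&(L[...,1]>-75)&(L[...,1]<-40)]
for zz in range(40,120,8):
    q=L[(d>0)&(abs(L[...,2]-zz)<4)&(abs(L[...,0]-1.5)<5)&(L[...,1]>-75)&(L[...,1]<-40)]
    if len(q)>5: print(zz,len(q),np.round(np.percentile(q[:,1],[5,50,95]),1))
```

```text
(-11, 14) [(-60, 153, 28.5, 0.5), (-54, 204, 28.6, 1.3), (-48, 240, 29.0, 1.3), (-42, 266, 29.5, 1.4), (-36, 269, 29.6, 1.4), (-30, 282, 29.4, 1.4), (-24, 290, 29.5, 1.4), (-18, 294, 29.8, 1.4), (-12, 310, 29.6, 1.4), (-6, 327, 29.2, 1.3)]
(-11, -6) [(-60, 52, 28.5, 0.6), (-54, 50, 28.5, 0.7), (-48, 54, 28.5, 0.5), (-42, 53, 28.5, 0.6), (-36, 48, 28.5, 0.7), (-30, 58, 28.6, 0.5), (-24, 58, 28.6, 0.7), (-18, 55, 28.4, 0.6), (-12, 63, 28.6, 0.7), (-6, 59, 28.6, 0.6)]
(9, 14) [(-60, 43, 28.6, 0.6), (-54, 49, 28.5, 0.7), (-48, 51, 28.7, 0.7), (-42, 57, 28.6, 0.6), (-36, 53, 28.4, 0.6), (-30, 56, 28.4, 0.6), (-24, 58, 28.8, 0.7), (-18, 61, 28.7, 0.7), (-12, 64, 28.5, 0.7), (-6, 63, 28.4, 0.6)]
(-3, 5) [(-60, 0, None, None), (-54, 39, 29.8, 2.0), (-48, 73, 30.8, 0.9), (-42, 84, 31.0, 0.6), (-36, 88, 31.1, 0.6), (-30, 98, 31.1, 0.6), (-24, 98, 31.1, 0.6), (-18, 103, 31.0, 0.7), (-12, 101, 31.1, 0.7), (-6, 113, 30.7, 1.1)]
[(-42, 16.4), (-34, 16.4), (-26, 16.4), (-18, 16.3), (-10, 16.4), (-2, 16.3), (6, 16.3), (14, 16.3), (22, 16.3), (30, 16.3), (38, 16.4), (46, 16.4), (54, 16.3)]
40 52 [-52.3 -51.9 -51.4]
48 51 [-52.3 -51.9 -51.5]
56 61 [-52.3 -51.9 -51.5]
64 68 [-52.4 -51.9 -51.5]
72 82 [-52.5 -52.  -51.6]
80 93 [-52.5 -52.  -51.5]
88 131 [-52.5 -51.9 -51.1]
96 155 [-52.5 -51.8 -51.1]
104 175 [-52.5 -51.9 -51.1]
112 344 [-69.6 -52.3 -51. ]
```

Away from the inlay, the foot is flat at 28.5 along its length (floor 16.35 + 12), and the blade face is vertical within 0.1 mm over 70 mm. I'll add a little side push for margin and check again.

>>> carry_out:
  steps: "-0.001 0 0 0 0 0 0; -0.001 0 0 0 0 0 0; 0 0 0 0 0 0 0; 0 0 0 0 0 0 0; 0 0 0 0 0 0 0"

```text
clock: 18.9
eef_pos: [592.8, -73.0, 79.9]
tcp_rot: [[-0.235, 0.972, 0.004], [0.972, 0.235, -0.011], [-0.011, 0.001, -1.0]]
contact_force: [-1.7, 10.6, 9.4]
grip_width: 0.081
finger_force: 63.9
```

```bash
python3 tilt.py
python3 - <<'E'
from h import *
z=np.load('wl.npz'); L=z['L'];d=z['d']
for a,b in((-11,-6),(9,14)):
    m=(d>0)&(L[...,0]>a)&(L[...,0]<b)&(L[...,2]>23)&(L[...,2]<31)&(L[...,1]>-62)&(L[...,1]<-4); print(np.polyfit(L[m][:,1],L[m][:,2],1))
for zz in range(40,112,10):
    q=L[(d>0)&(abs(L[...,2]-zz)<5)&(abs(L[...,0]-1.5)<5)&(L[...,1]>-75)&(L[...,1]<-40)]; print(zz,np.median(q[:,1]).round(2))
E
```

```text
18.9 [592.85 -72.96  79.93] [  0.78 -61.89] [-1.75 10.63  9.43] [ 2.19  0.4  -0.06] [[-0.2347, 0.972, 0.0039], [0.972, 0.2348, -0.0108], [-0.0114, 0.0013, -0.9999]] 63.93152832984924
foot [ 0.00754445 -0.01262118] floor [ 0.00104157 -0.00179825] h above floor at heel,mid,toe [13.94 13.56 13.24] toe y -1.5867688427996234
foot [ 0.00868015 -0.00797473] floor [ 0.00093849 -0.00222977] h above floor at heel,mid,toe [13.7  13.5  13.33] toe y -1.5611691035431106
drop top [-81.7715476  -71.40813466]
[6.91071087e-03 2.88843542e+01]
[6.32615024e-03 2.89379955e+01]
40 -51.98
50 -52.02
60 -52.08
70 -52.2
80 -52.22
90 -52.28
100 -52.33
110 -52.39
```

>>> carry_out:
  steps: "0 0 0 0 -0.002 0 0; 0 0 0 0 -0.0015 0 0; 0 0 0 0 0 0 0; 0 0 0 0 0 0 0; 0 0 0 0 0 0 0"

```text
clock: 19.5
eef_pos: [592.9, -73.1, 79.9]
tcp_rot: [[-0.235, 0.972, 0.005], [0.972, 0.235, -0.016], [-0.017, 0.001, -1.0]]
contact_force: [-1.6, 10.3, 8.3]
grip_width: 0.085
finger_force: 64.0
```

>>> carry_out:
  steps: "0 0 0 0 0 0 0; 0 0 0 0 0 0 0; 0 0 0 0 0 0 0; 0 0 0 0 0 0 0; 0 0 0 0 0 0 0"

```text
clock: 20.0
eef_pos: [592.9, -73.1, 79.9]
tcp_rot: [[-0.235, 0.972, 0.005], [0.972, 0.235, -0.016], [-0.017, 0.001, -1.0]]
contact_force: [-2.2, 9.7, 8.8]
grip_width: 0.086
finger_force: 64.0
```

```bash
python3 tilt.py
python3 - <<'E'
from h import *
z=np.load('wl.npz'); L=z['L'];d=z['d']
for zz in range(40,112,20):
    q=L[(d>0)&(abs(L[...,2]-zz)<5)&(abs(L[...,0]-1.5)<5)&(L[...,1]>-75)&(L[...,1]<-40)]; print(zz,np.median(q[:,1]).round(2))
E
```

```text
20.0 [592.88 -73.05  79.92] [  0.8  -61.98] [-2.19  9.67  8.78] [ 2.12  0.43 -0.02] [[-0.2348, 0.972, 0.0054], [0.9719, 0.2349, -0.0164], [-0.0172, 0.0014, -0.9999]] 63.989195823669434
foot [ 0.01120449 -0.01128909] floor [ 0.00063776 -0.00115352] h above floor at heel,mid,toe [13.87 13.51 13.21] toe y -1.5430883881827948
foot [ 0.00917252 -0.01351545] floor [ 0.00056151 -0.00188552] h above floor at heel,mid,toe [13.92 13.51 13.16] toe y -1.593451693182654
drop top [-81.19472552 -71.34259928]
40 -52.01
60 -52.09
80 -52.2
100 -52.32
```

```bash
python3 -c "
from cell import order
print(order.finish_job())"
```

```text
the job is handed in; nothing more can be done
None
```

I handed the job in at 20 s: the drop side is upright, the turnbutton is level, and the gripped square stands flush in the corner within about 0.005 rad of upright, pushing steadily at about 10 N towards the side (including floor friction) and 9 N down; no verdict came back.

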